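# Index the banding wheel to the next hole

### The arm

A 6-joint arm with a two-finger parallel gripper is mounted at the origin on the work surface. World frame = base frame: x ahead of the robot, y to its left, z up, the work surface at z = 0. Lengths are in m, angles in rad, forces in N, time in s.
With the tool pointing down it reaches from about 0.375 to 0.975 m from the base axis. Payload 3.8 kg.
Tool frame: the origin (TCP) lies at the very end of the fingers, on their centre line; the grasp point (between the pads) lies 19 mm behind it (bot.pinch_z is the distance from the TCP to the grasp point, in m); x points along the fingers, y is the direction in which the jaws open and shut, and the axes are right-handed (so a half turn about x gives the same grasp; the last joint's range is limited). The gripper opens to 85 mm and grips with 20 to 120 N. Pads are 22 mm wide; open, the fingers measure 114 mm over their backs; the gripper's body (76 mm by 85 mm) begins 54 mm behind the grasp point. The pads swing forward as they close: fully open they stand 13 mm farther back than shut.
Start: joints at [-1.216, 0.264, 1.604, -0, 1.274, -0.037], TCP at [0.258, -0.624, 0.231] pointing down, gripper open.
Joint ranges: [-2.63, 2.63], [-0.94, 2.18], [0.31, 2.57], [-1.31, 4.45], [0, 2.66], [-2.55, 2.55]. Speed limits (rad/s): [2.57, 2.57, 3.14, 3.14, 3.14, 3.14].

### API

Orientations are given as a rotation vector (axis times angle).
In Python, from workcell import monitor, imaging, finish_job, bot gives the robot as it stands.
- The arm moves only by the tool jog_arm, never from a script. Its argument "rows" is a list of rows, each a list of 7 numbers: the shift along the tool's x, y, z in m, then the turn, a rotation vector about the tool's x, y, z in rad, then the opening in per cent of the stroke, from 0 (shut) to 100 (fully open). A call has 1 to 20 rows; each row is the pose to reach, as a shift and turn from the pose measured when the call began, along the tool's axes at that moment; what a row does not reach only later rows make up. A row lasts 1/10 s, in which the tool goes at most 50 mm and 8.59 degrees, less where a joint would pass 70% of its speed; a pose out of reach is approached as far as the arm can. A call with a gripper value outside its range is refused whole. The fingers move at their own pace and stop on an object; "force" is the grip in N (left out, the last holds). Time passes only in rows, so rows that repeat a pose let the fingers close. It gives the time, the measured TCP pose, the force and the opening at its end, in the units of the state.
- monitor.read_state(): the state, without advancing time (a new reading comes with each control period).
- imaging.read_camera(name): name is "scene" or "side" or "wrist"; returns the picture (480x640x3 uint8, blue, green, red); there is no depth.
- imaging.camera_params(name): a dict with "fx", "fy", "cx", "cy" (pixels), "T" (4x4, takes a point from camera to world coordinates); the wrist camera has in their place "T_tool_cam" (4x4, takes a point from camera to tool coordinates, whose origin is the TCP and whose axes are the tool frame's). Camera axes: x right, y down, z forward; pixel columns grow to the right and rows downward; lengths in m; the calibration is good to about 2 mm. A picture is of the moment at which its call begins: read the wrist's pose just before it. camera_params takes no time and is no camera call.
- finish_job(): hands the job in, once; it reports no verdict.
The state is a dict: "time": time; "q": joint angles; "joint_vel": joint speeds; "joint_torque": joint torques, N m; "tool_pos": TCP position; "tcp_rot": TCP orientation; "wrist_force": force on the tool from outside, world axes, zero at the start; "torque": the same for the moment, N m; "width": opening from 0.0 (shut) to 1.0 (fully open).
Only numpy, scipy, OpenCV 4.12 (cv2) and the standard library are available. Lean on these libraries where they do the work, as an engineer would, in place of code of your own. Each camera call takes 0.05 s, during which the arm holds its last target. There are 200 camera calls.

### The job

Turn the bowl on to its next stroke: with the fingertips press the red index plunger of the banding wheel down, push it round anticlockwise (seen from above) to the next hole, not past it, and let it spring fully up so that the wheel is locked there. Pick nothing up: the bowl, untouched, just rides round standing on the wheel, near its middle, and everything else on the table stays where it is.

Things in the scene. Friction and masses are not known exactly. Their poses are not given: they have to be found in the camera images.
- divider: dividing banding wheel, fixed to the table: grey round foot 210 mm wide with a fixed steel index ring (276 mm wide, top 46 mm above the table) that has 12 dark holes (16 mm wide, for a 9 mm round-nosed pin), 30 degrees apart, 125 mm from the axis. Origin on the axis at table height, z up. The aluminium head (220 mm wide, top at 62 mm) turns on it and carries an arm of two bars with the plunger at its end.
- wheel (a joint): turn of the aluminium head about the vertical axis in rad: 0 at the start (in its first hole), growing anticlockwise seen from above; the next hole anticlockwise is at 0.524. Bearing friction is light (under 1 N at the plunger); held by the index pin with about 0.03 rad of play either way while the plunger is up.
- plunger (a joint): travel of the sprung index plunger in m: 0 fully up (pin in a hole), grows as it is pressed straight down, stop at 0.016. From about 0.010 its pin is clear below the ring and the head is free to turn. The spring takes about 5 N to start and 10 N at the stop. Let go between holes, the pin rides under the ring (travel about 0.010) and springs up in the next hole it reaches.
- cap_centre (a point): centre of the floor of the plunger's red cap, a round dished button 50 mm across with a rim 4.5 mm high and 3 mm thick (44 mm inside), facing up, 86 mm above the table when up. It lies 150 mm from the wheel's axis and travels round with the head; fingertips pressed into the dish also carry the head round. A blue boss lies under it.
- wheel_axis (a point): centre of the aluminium head's top face, on the axis, 62 mm above the table (the bowl stands on it)
- next_hole (a point): the next hole anticlockwise in the fixed ring, at the ring's top (46 mm up), 125 mm from the axis: the yellow index pin must end up in it. The plunger cap then stands on the same bearing from the axis, 150 mm out.
- bowl_centre (a point): centre, half-way up, of the brown bowl with pale painted strokes (110 mm wide at the rim, 72 mm tall, loose) that stands on the head near its middle and rides round with it
- slip_cup_mid (a point): white cup of slip, 64 mm wide, 50 mm tall, open; point half-way up. Stands close to the wheel. Leave it alone.
- glaze_jar_mid (a point): amber jar with a white cap, 64 mm wide, 85 mm tall; point half-way up. Leave it alone.
- stain_jar_mid (a point): blue jar with a black cap, 64 mm wide, 85 mm tall; point half-way up. Leave it alone.
- brush_mid (a point): brush 190 mm long lying flat; point near its middle, 10 mm up. Leave it alone.
- red_bowl_mid (a point): red plastic bowl, 150 mm wide, 70 mm tall; point half-way up. Leave it alone.
- vase_mid (a point): small brown clay vase, 80 mm wide, 85 mm tall; point half-way up. Leave it alone.
- rib_mid (a point): round wooden throwing rib, a disc 70 mm wide and 8 mm thick lying flat; point at its centre. Leave it alone.
Mind the look-alikes: they are no part of the job. What is shaped like the part that bears bowl_centre but yellow is not meant.

How it is judged:
On the way, in this order (a step that is already met when the one before it is completed fails the run):
1. the plunger is pressed in at the first hole (value of joint plunger above 0.008 m and value of joint wheel below 0.1 rad), for 0.05 s.
2. the head is turned away from the first hole with the pin out (value of joint wheel above 0.2 rad and value of joint plunger above 0.006 m), for 0.05 s.
At the end, for the whole second after the job is handed in: the head is at the next hole (0.524 rad, within 0.05) and still, the plunger is up (within 3 mm), and the bowl stands upright on the head within 35 mm of the axis (value of joint wheel between 0.474 and 0.574 rad and value of joint plunger below 0.003 m and horizontal distance between bowl_centre and wheel_axis below 0.035 m and z of bowl_centre in the frame of wheel_axis between 0.031 and 0.041 m and angle between bowl_centre's own z axis and vertical below 0.1 rad and velocity of joint wheel between -0.05 and 0.05 rad/s); the robot touches nothing.
It fails at once if the wheel goes past the next hole (beyond 0.72 rad) or back the wrong way (beyond 0.2 rad) (value of joint wheel above 0.72 rad or value of joint wheel below -0.2 rad).
It fails at once if the bowl is lifted more than 10 mm off the wheel or tipped (z of bowl_centre in the frame of wheel_axis above 0.046 m or angle between bowl_centre's own z axis and vertical above 0.3 rad).
It fails at once if the bowl is gripped or shoved with the fingers (contact force between the fingers and bowl above 3 N).
It fails at once if another thing on the table is moved more than 25 mm (distance of any of slip_cup_mid, glaze_jar_mid, stain_jar_mid, brush_mid, red_bowl_mid, vase_mid, rib_mid from where it was at the start of the episode above 0.025 m).
It also fails if it takes over 38 s, if anything falls off the work surface, if the arm or the gripper's body presses on something with over 40 N, if the wrist force passes 120 N, or if a joint passes its speed limit or range.

## Working session

There is one attempt and no reset: what is moved stays moved. The work goes in short steps, Python scripts to look and compute and a tool call to move; the robot and the scene stay as the last step left them, time stands still between calls to the robot, and variables do not carry over. Pictures are saved under pics/ and viewed, about 8 in all and at most 12, crops included, and the job is handed in when it is done.

Besides the shell and the picture viewer there is one more tool, called after "Call:" by a JSON object that holds its "fn" and its "kwargs", one argument or row to a line. jog_arm: Moves the arm, as the interface text tells. Its arguments: {"type":"object","properties":{"rows":{"type":"array","items":{"type":"array","items":{"type":"number"}}},"force":{"type":"number"}},"required":["rows"]}

```bash
mkdir -p pics; python3 - <<'E'
from workcell import monitor, imaging
import cv2
s=monitor.read_state(); print({k:s[k] for k in('time','tool_pos','tcp_rot','width')})
for n in('scene','side'):
    cv2.imwrite(f'pics/{n}0.png',imaging.read_camera(n)); 
    p=imaging.camera_params(n); print(n,p)
print(imaging.camera_params('wrist'))
E
```

```text
{'time': 0.0, 'tool_pos': array([ 0.25749574, -0.62316276,  0.2299459 ]), 'tcp_rot': array([ 2.00700874,  0.40065201, -2.0077878 ]), 'width': 1.0009085575905752}
scene {'fx': 450.2424443341682, 'fy': 450.2424443341682, 'cx': 318.44277305736057, 'cy': 237.74658542402565, 'T': array([[ 0.68644088,  0.56350161, -0.45963557,  1.19399513],
       [ 0.72712555, -0.54000815,  0.42388634, -0.58576785],
       [-0.00934632, -0.62518568, -0.78042009,  1.19331632],
       [ 0.        ,  0.        ,  0.        ,  1.        ]])}
side {'fx': 616.0123108560938, 'fy': 616.0123108560938, 'cx': 316.0292500687391, 'cy': 245.79474741285756, 'T': array([[-0.84710603, -0.41337834,  0.33396065, -0.00227118],
       [-0.531403  ,  0.66448652, -0.52542223,  0.90066941],
       [-0.00471418, -0.62255603, -0.78256103,  1.37026597],
       [ 0.        ,  0.        ,  0.        ,  1.        ]])}
{'fx': 429.85132550285067, 'fy': 429.85132550285067, 'cx': 319.7854006572139, 'cy': 236.8548584398096, 'T_tool_cam': array([[ 5.46878774e-04, -2.71456840e-01,  9.62450459e-01,
        -1.42846605e-01],
       [ 9.99999595e-01,  8.36946473e-04, -3.32156014e-04,
         6.19947538e-04],
       [-7.15353495e-04,  9.62450250e-01,  2.71457187e-01,
        -6.82022651e-02],
       [ 0.00000000e+00,  0.00000000e+00,  0.00000000e+00,
         1.00000000e+00]])}
```

View pics/scene0.png

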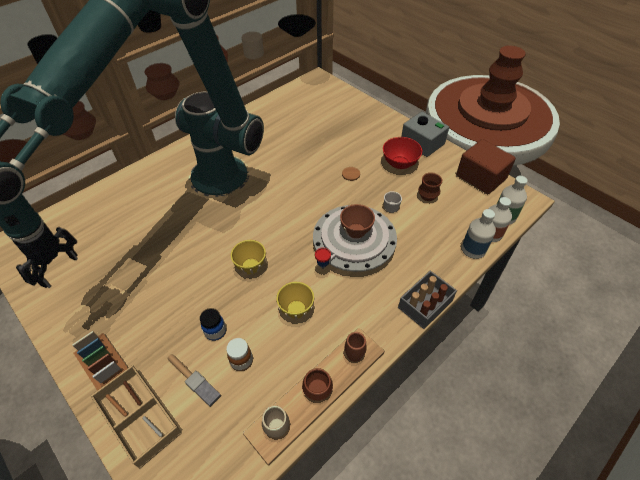

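View pics/side0.png

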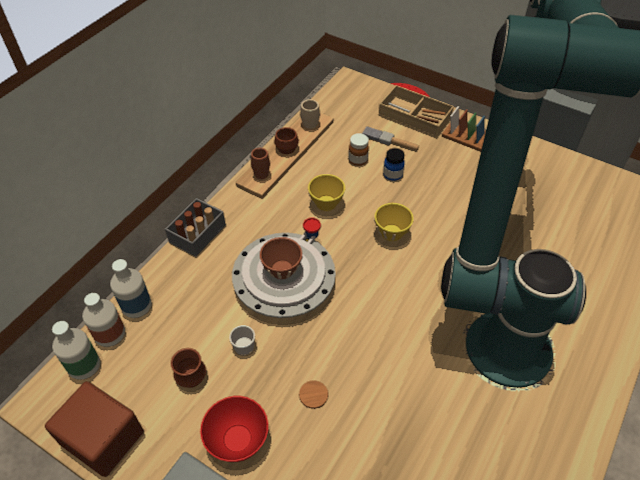

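Scene view: the wheel is at about (355,237), the brown bowl on it at (357,220), and the red cap at (323,257). The side view shows the cap at (312,227) and the wheel at (284,272). The yellow bowls at (249,258) and (295,302), and the red bowl at (402,153), are look-alikes. The red cap on the wheel's arm is the only red plunger.

```bash
cat > h.py <<'E'
import numpy as np, cv2
from scipy.spatial.transform import Rotation as R
from scipy.optimize import least_squares
def onplane(p,T,uv,z):
    uv=np.atleast_2d(uv).astype(float)
    d=np.c_[(uv[:,0]-p['cx'])/p['fx'],(uv[:,1]-p['cy'])/p['fy'],np.ones(len(uv))]@T[:3,:3].T
    return T[:3,3]+d*((z-T[2,3])/d[:,2])[:,None]
def blobs(mask,amin,amax):
    n,l,st,c=cv2.connectedComponentsWithStats(mask.astype(np.uint8))
    return [(c[i],st[i,4]) for i in range(1,n) if amin<=st[i,4]<=amax]
def redmask(im):
    h=cv2.cvtColor(im,cv2.COLOR_BGR2HSV)
    return ((h[...,0]<6)|(h[...,0]>174))&(h[...,1]>190)&(h[...,2]>90)
E
python3 - <<'E'
from h import *
from workcell import imaging
for n,box in(('scene',(305,200,405,280)),('side',(225,210,345,325))):
    p=imaging.camera_params(n); im=cv2.imread(f'pics/{n}0.png'); x0,y0,x1,y1=box
    m=np.zeros(im.shape[:2],bool); m[y0:y1,x0:x1]=1
    for c,a in blobs(redmask(im)&m,15,5000): print(n,'red',c,a,onplane(p,p['T'],c,.088))
    g=im.max(2)
    B=blobs((g<60)&m,4,60)
    P=np.array([onplane(p,p['T'],c,.044)[0] for c,a in B])
    # RANSAC for the 125 mm circle
    best=None
    for i in range(len(P)):
        for j in range(len(P)):
            d=P[j,:2]-P[i,:2]; L=np.hypot(*d)
            if i==j or L>.249 or L<.06: continue
            c=(P[i,:2]+P[j,:2])/2+np.array([-d[1],d[0]])/L*np.sqrt(.125**2-L*L/4)
            k=abs(np.hypot(*(P[:,:2]-c).T)-.125)<.004
            if best is None or k.sum()>best.sum(): best=k
    Q=P[best,:2]; r=least_squares(lambda v:np.hypot(*(Q-v[:2]).T)-.125,Q.mean(0)); c=r.x
    print(n,'axis',c,len(Q),np.round(np.degrees(np.arctan2(*(Q-c).T[::-1])),1), np.round(r.fun*1000,1))
s=cv2.imread('pics/scene0.png')[190:290,290:430]; t=cv2.imread('pics/side0.png')[205:335,215:355]
cv2.imwrite('pics/c.png',np.hstack([cv2.resize(s,(420,300),interpolation=2),cv2.resize(t,(323,300),interpolation=2)]))
E
```

```text
scene red [322.21518987 254.65822785] 158 [[ 0.59909229 -0.02251718  0.088     ]]
scene axis [0.59099535 0.1307522 ] 9 [-177.2   92.2 -147.8   62.3 -117.1   31.9    1.9  -58.   -28. ] [ 1.4  2.2 -0.1 -0.5  0.5  0.   0.6  1.4  0.5]
side red [311.36363636 224.81818182] 187 [[ 0.59471755 -0.0156061   0.088     ]]
side axis [0.59156341 0.13091329] 11 [ -58.2  -27.8    2.6 -118.4   32.8 -148.1   62.8 -178.4   92.7  152.3
  122.5] [ 2.3  1.6 -0.3 -0.3 -0.   0.2  0.1  0.8  1.2  1.1  0.9]
```

View pics/c.png

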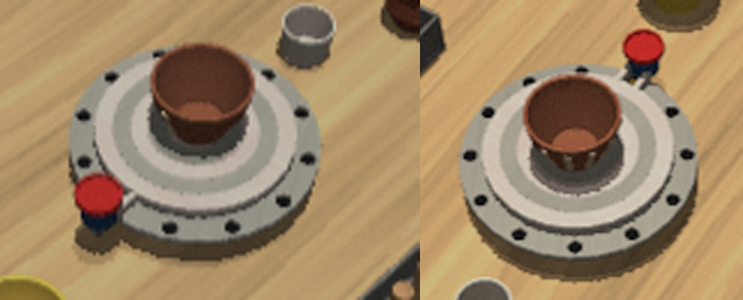

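Both views agree: the axis is at (0.591, 0.131), holes are at about 2°+30k, and the cap is at bearing −88°. The cap, at (322,255) in scene and (311,225) in side, is the small red dished button over the blue boss on the arm. Next I work out the move to above it.

```bash
cat > go.py <<'E'
import sys; from h import *
from workcell import monitor
s=monitor.read_state(); Rm=R.from_rotvec(s['tcp_rot']); M=Rm.as_matrix(); p=s['tool_pos']
print('t',s['time'],'pos',p.round(4),'F',s['wrist_force'].round(2)); print(M.round(3))
x=np.array([0,0,-1.]); z=M[:,2]-x*(x@M[:,2]); z/=np.linalg.norm(z)
print('level turn',(Rm.inv()*R.from_matrix(np.c_[x,np.cross(z,x),z])).as_rotvec().round(4))
for a in sys.argv[1:]: 
    w=np.array(eval(a)); print(w,'->',(M.T@(w-p)).round(4))
E
python3 go.py "[.597,-.019,.22]"
```

```text
t 0.1 pos [ 0.2575 -0.6232  0.2301] F [ 0.81  0.07 -0.58]
[[-0.001  0.382 -0.924]
 [ 0.002 -0.924 -0.382]
 [-1.    -0.002 -0.   ]]
level turn [ 0.     -0.0001  0.0021]
[ 0.597 -0.019  0.22 ] -> [ 0.011  -0.4288 -0.5445]
```

Call:
{"fn": "jog_arm", "kwargs": {
  "rows": [
    [0.011, -0.429, -0.5445, 0, 0, 0, 0],
    [0.011, -0.429, -0.5445, 0, 0, 0, 0],
    [0.011, -0.429, -0.5445, 0, 0, 0, 0],
    [0.011, -0.429, -0.5445, 0, 0, 0, 0],
    [0.011, -0.429, -0.5445, 0, 0, 0, 0],
    [0.011, -0.429, -0.5445, 0, 0, 0, 0],
    [0.011, -0.429, -0.5445, 0, 0, 0, 0],
    [0.011, -0.429, -0.5445, 0, 0, 0, 0],
    [0.011, -0.429, -0.5445, 0, 0, 0, 0],
    [0.011, -0.429, -0.5445, 0, 0, 0, 0],
    [0.011, -0.429, -0.5445, 0, 0, 0, 0],
    [0.011, -0.429, -0.5445, 0, 0, 0, 0],
    [0.011, -0.429, -0.5445, 0, 0, 0, 0],
    [0.011, -0.429, -0.5445, 0, 0, 0, 0],
    [0.011, -0.429, -0.5445, 0, 0, 0, 0],
    [0.011, -0.429, -0.5445, 0, 0, 0, 0],
    [0.011, -0.429, -0.5445, 0, 0, 0, 0],
    [0.011, -0.429, -0.5445, 0, 0, 0, 0]
  ]
}}

```text
time: 1.9
tool_pos: [0.5963, -0.0201, 0.2198]
tcp_rot: [2.007, 0.399, -2.009]
wrist_force: [-0.2, -0.5, 0.1]
width: 0.001
```

```bash
cat > look.py <<'E'
import sys; from h import *
from workcell import monitor, imaging
s=monitor.read_state(); im=imaging.read_camera('wrist'); p=imaging.camera_params('wrist')
T=np.eye(4); T[:3,:3]=R.from_rotvec(s['tcp_rot']).as_matrix(); T[:3,3]=s['tool_pos']; T=T@p['T_tool_cam']
cv2.imwrite(sys.argv[1],im); print('width',s['width'])
m=redmask(im)
for c,a in blobs(m,300,1e6): print('red',c,a,onplane(p,T,c,.0885))
hs=blobs(im.max(2)<60,60,900)
for c,a in hs:
    w=onplane(p,T,c,.044)[0]; d=w[:2]-[.591,.131]
    if abs(np.hypot(*d)-.125)<.01: print('hole',c.round(),a,w.round(4),np.hypot(*d).round(4),np.degrees(np.arctan2(d[1],d[0])).round(1))
E
python3 look.py pics/w1.png; python3 go.py
```

```text
width 0.0013189382401696667
red [332.04587935 202.90824129] 1177 [[ 0.61204927 -0.02245898  0.0885    ]]
hole [253.  17.] 405 [0.701  0.0715 0.044 ] 0.1251 -28.4
hole [295. 109.] 322 [0.6567 0.0237 0.044 ] 0.1259 -58.5
hole [284. 197.] 132 [0.5943 0.0084 0.044 ] 0.1226 -88.4
hole [ 11. 248.] 196 [0.4764 0.1898 0.044 ] 0.1288 152.8
hole [242. 266.] 305 [0.5309 0.0186 0.044 ] 0.1274 -118.1
hole [ 88. 292.] 221 [0.4631 0.1252 0.044 ] 0.128 -177.4
hole [170. 298.] 262 [0.483  0.0635 0.044 ] 0.1274 -148.0
t 1.95 pos [ 0.5964 -0.0201  0.22  ] F [ 0.13 -0.23  0.74]
[[-0.001  0.38  -0.925]
 [ 0.002 -0.925 -0.38 ]
 [-1.    -0.002  0.   ]]
level turn [-0.      0.0002  0.0019]
```

View pics/w1.png

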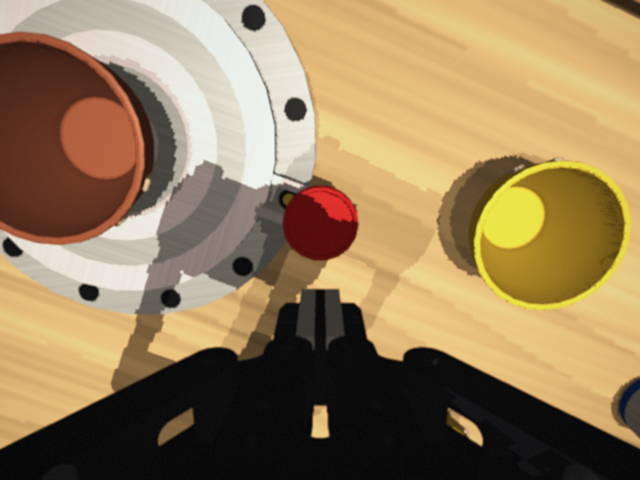

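The wrist view shows the shut fingertips at (320,300) and the cap, half in shadow, as a circle at (320,223) about 74 px wide. The pin is at (287,199), the next hole at (295,109), and the yellow bowl is off to the right.

```bash
python3 - <<'E'
from h import *
from workcell import monitor, imaging
s=monitor.read_state(); p=imaging.camera_params('wrist'); im=cv2.imread('pics/w1.png')
T=np.eye(4); T[:3,:3]=R.from_rotvec(s['tcp_rot']).as_matrix(); T[:3,3]=s['tool_pos']; T=T@p['T_tool_cam']
h=cv2.cvtColor(im,cv2.COLOR_BGR2HSV); m=((h[...,0]<5)|(h[...,0]>175))&(h[...,1]>200)&(h[...,2]>40)
m[:160]=0;m[280:]=0;m[:,:260]=0;m[:,380:]=0
c=max(cv2.findContours(m.astype(np.uint8),0,1)[0],key=cv2.contourArea)
e,r=cv2.minEnclosingCircle(c); w=onplane(p,T,e,.0895)[0]
H=np.array([[.6567,.0237],[.701,.0715],[.5309,.0186],[.483,.0635],[.4631,.1252],[.4764,.1898]])
A=least_squares(lambda v:np.hypot(*(H-v).T)-.125,[.59,.13]).x
print(e,r,w,'axis',A,'cap r,deg',np.hypot(*(w[:2]-A)),np.degrees(np.arctan2(*(w[:2]-A)[::-1])))
E
```

```text
(319.9108581542969, 222.0501708984375) 37.10070037841797 [ 0.59757878 -0.02001881  0.0895    ] axis [0.58846218 0.12946534] cap r,deg 0.14976188975971602 -86.51002002982625
```

Call:
{"fn": "jog_arm", "kwargs": {
  "rows": [
    [0.04, 0, -0.001, 0, 0, 0, 0],
    [0.08, 0, -0.001, 0, 0, 0, 0],
    [0.115, 0, -0.001, 0, 0, 0, 0],
    [0.125, 0, -0.001, 0, 0, 0, 0],
    [0.13, 0, -0.001, 0, 0, 0, 0],
    [0.134, 0, -0.001, 0, 0, 0, 0],
    [0.138, 0, -0.001, 0, 0, 0, 0],
    [0.14, 0, -0.001, 0, 0, 0, 0],
    [0.14, 0, -0.001, 0, 0, 0, 0]
  ]
}}

```text
time: 2.85
tool_pos: [0.5991, -0.0199, 0.0821]
tcp_rot: [2.011, 0.397, -2.004]
wrist_force: [0.3, -1.7, 4.6]
width: 0.004
```

```bash
python3 look.py pics/w2.png; python3 go.py
```

```text
width 0.003964588784543481
hole [259. 264.] 575 [0.5932 0.0065 0.044 ] 0.1245 -89.0
t 2.9 pos [ 0.5991 -0.02    0.0821] F [ 0.96 -2.59  4.39]
[[ 0.003  0.38  -0.925]
 [ 0.001 -0.925 -0.38 ]
 [-1.     0.001 -0.003]]
level turn [-0.     -0.0035 -0.0005]
```

View pics/w2.png

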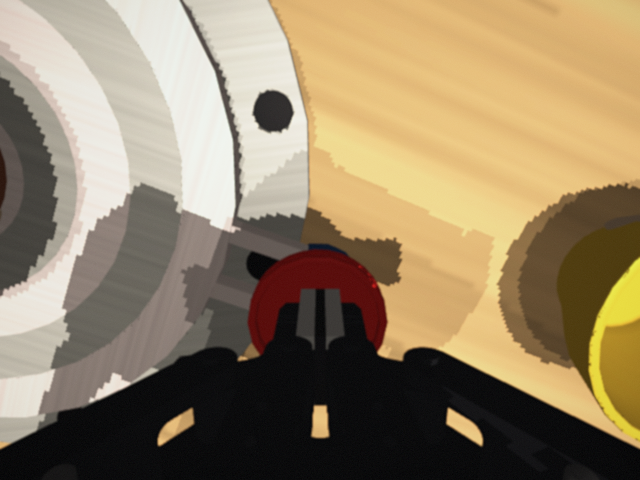

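The fingertips are inside the dish, centred in the cap circle at about (318,318). Contact has started at 4.5 N.

Call:
{"fn": "jog_arm", "kwargs": {
  "rows": [
    [0.004, 0, 0, 0, 0, 0, 0],
    [0.008, 0, 0, 0, 0, 0, 0],
    [0.012, 0, 0, 0, 0, 0, 0],
    [0.013, 0, 0, 0, 0, 0, 0],
    [0.013, 0, 0, 0, 0, 0, 0],
    [0.013, 0, 0, 0, 0, 0, 0]
  ]
}}

```text
time: 3.5
tool_pos: [0.601, -0.0199, 0.0715]
tcp_rot: [2.015, 0.396, -2.0]
wrist_force: [-0.7, -1.0, 7.9]
width: 0.0
```

```bash
python3 - <<'E'
import numpy as np
A=np.array([.5905,.1305])
for t in (0,5,10,15,20,25,30,31): a=np.radians(-88+t); print(t,(A+.15*np.array([np.cos(a),np.sin(a)])).round(4))
E
python3 go.py
```

```text
0 [ 0.5957 -0.0194]
5 [ 0.6088 -0.0184]
10 [ 0.6217 -0.0162]
15 [ 0.6344 -0.0129]
20 [ 0.6467 -0.0086]
25 [ 0.6586 -0.0032]
30 [0.67   0.0033]
31 [0.6722 0.0047]
t 3.5 pos [ 0.601  -0.0199  0.0715] F [-0.66 -0.96  7.92]
[[ 0.007  0.38  -0.925]
 [ 0.001 -0.925 -0.38 ]
 [-1.     0.002 -0.007]]
level turn [-0.     -0.007  -0.0022]
```

Call:
{"fn": "jog_arm", "kwargs": {
  "rows": [
    [0.003, 0.001, -0.003, 0, 0, 0, 0],
    [0.003, 0.002, -0.006, 0, 0, 0, 0],
    [0.003, 0.003, -0.009, 0, 0, 0, 0],
    [0.003, 0.004, -0.0125, 0, 0, 0, 0],
    [0.003, 0.005, -0.016, 0, 0, 0, 0],
    [0.003, 0.006, -0.019, 0, 0, 0, 0],
    [0.003, 0.0065, -0.022, 0, 0, 0, 0],
    [0.003, 0.007, -0.0255, 0, 0, 0, 0],
    [0.003, 0.0075, -0.0285, 0, 0, 0, 0],
    [0.003, 0.008, -0.032, 0, 0, 0, 0],
    [0.003, 0.0085, -0.035, 0, 0, 0, 0],
    [0.003, 0.0087, -0.0383, 0, 0, 0, 0],
    [0.003, 0.0087, -0.0383, 0, 0, 0, 0],
    [0.003, 0.0087, -0.0383, 0, 0, 0, 0]
  ]
}}

```text
time: 4.9
tool_pos: [0.6421, -0.0128, 0.0715]
tcp_rot: [2.019, 0.396, -1.994]
wrist_force: [0.1, 0.6, 7.7]
width: 0.0
```

```bash
cat > cap.py <<'E'
import sys; from h import *
from workcell import monitor, imaging
A=np.array([.5905,.1305])
for n,box in(('scene',(300,190,405,290)),('side',(225,195,375,325))):
    p=imaging.camera_params(n); im=imaging.read_camera(n); cv2.imwrite(f'pics/{n}_{sys.argv[1]}.png',im); x0,y0,x1,y1=box
    m=np.zeros(im.shape[:2],bool); m[y0:y1,x0:x1]=1
    for c,a in blobs(redmask(im)&m,8,5000):
        w=onplane(p,p['T'],c,float(sys.argv[2]))[0,:2]; print(n,c.round(1),a,w,np.degrees(np.arctan2(*(w-A)[::-1])).round(1))
E
python3 go.py; python3 cap.py t1 .074; python3 look.py pics/w3.png
```

```text
t 4.9 pos [ 0.6421 -0.0128  0.0715] F [0.06 0.62 7.69]
[[ 0.012  0.381 -0.925]
 [ 0.001 -0.925 -0.381]
 [-1.     0.004 -0.012]]
level turn [-0.     -0.0118 -0.0035]
width -0.0007605128723558615
red [308.94910243 293.51826822] 4735 [[ 0.6538086  -0.00485088  0.0885    ]]
```

View pics/w3.png

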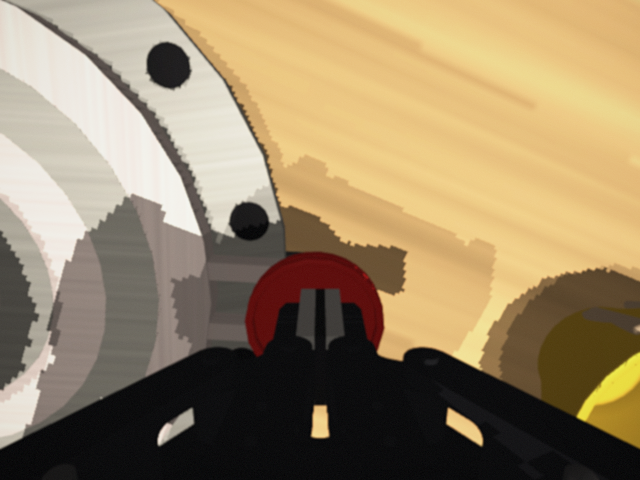

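Wrist view: the cap circle at about (315,320) moved with the tips, so the wheel has turned about 17.5°. The next hole, at (249,221), is right ahead of the arm.

Call:
{"fn": "jog_arm", "kwargs": {
  "rows": [
    [0.003, 0, -0.0035, 0, 0, 0, 0],
    [0.003, 0, -0.007, 0, 0, 0, 0],
    [0.003, 0, -0.0105, 0, 0, 0, 0],
    [0.003, 0, -0.014, 0, 0, 0, 0],
    [0.003, -0.0004, -0.0175, 0, 0, 0, 0],
    [0.003, -0.0008, -0.021, 0, 0, 0, 0],
    [0.003, -0.0012, -0.0245, 0, 0, 0, 0],
    [0.003, -0.0014, -0.027, 0, 0, 0, 0],
    [0.003, -0.0014, -0.027, 0, 0, 0, 0],
    [0.003, -0.0014, -0.027, 0, 0, 0, 0]
  ]
}}

```text
time: 6.05
tool_pos: [0.6692, -0.0009, 0.072]
tcp_rot: [2.025, 0.395, -1.988]
wrist_force: [1.0, -0.2, 7.6]
width: 0.002
```

```bash
python3 go.py;  python3 look.py pics/w4.png
```

```text
t 6.05 pos [ 0.6692 -0.0009  0.072 ] F [ 1.03 -0.15  7.57]
[[ 0.018  0.381 -0.925]
 [ 0.002 -0.925 -0.381]
 [-1.     0.005 -0.017]]
level turn [-0.     -0.0172 -0.0054]
width 0.00213477379898332
red [308.47815896 295.15086299] 4693 [[0.67999662 0.00694579 0.0885    ]]
hole [244. 300.] 85 [0.65   0.0257 0.044 ] 0.1207 -60.7
```

View pics/w4.png

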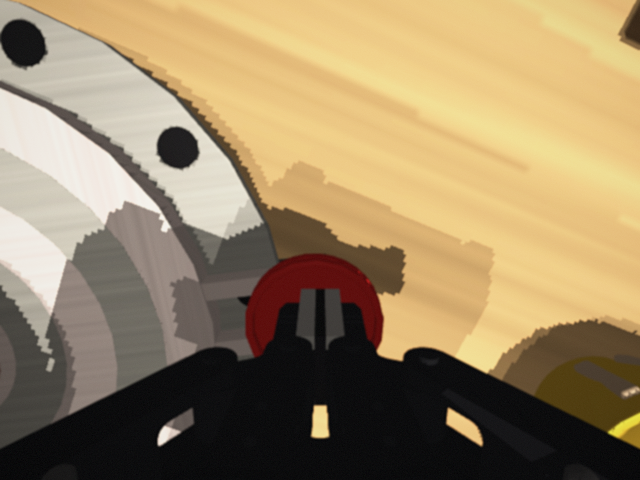

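```bash
cat > fit.py <<'E'
from h import *
from workcell import imaging
p=imaging.camera_params('wrist'); A=np.array([.5905,.1305])
import sys
P={'w2':([.5991,-.02,.0821],[2.011,.397,-2.004],.0865),'w3':([.6421,-.0128,.0715],[2.019,.396,-1.994],.0755),'w4':([.6692,-.0009,.072],[2.025,.395,-1.988],.0755)}
for k,(t,r,z) in P.items():
    im=cv2.imread(f'pics/{k}.png'); h=cv2.cvtColor(im,cv2.COLOR_BGR2HSV)
    m=((h[...,0]<5)|(h[...,0]>175))&(h[...,1]>180)&(h[...,2]>40); m[:235]=0;m[:,:220]=0;m[:,410:]=0
    c=max(cv2.findContours(m.astype(np.uint8),0,1)[0],key=cv2.contourArea)[:,0].astype(float)
    # outer arc only, on the plane of the rim
    T=np.eye(4);T[:3,:3]=R.from_rotvec(r).as_matrix();T[:3,3]=t;T=T@p['T_tool_cam']
    c=cv2.convexHull(c.astype(np.float32))[:,0]; c=c[c[:,1]<325]
    w=onplane(p,T,c,z)[:,:2]
    q=least_squares(lambda v:np.hypot(*(w-v[:2]).T)-.025,w.mean(0)-[.01,0],loss='soft_l1',f_scale=.0005); d=q.x-A
    print(k,q.x.round(4),'rms mm',(1000*np.sqrt(np.mean(q.fun**2))).round(2),'r',np.hypot(*d).round(4),'deg',np.degrees(np.arctan2(d[1],d[0])).round(2))
E
python3 fit.py
```

```text
w2 [ 0.5983 -0.02  ] rms mm 0.61 r 0.1507 deg -87.03
w3 [ 0.6401 -0.0125] rms mm 0.57 r 0.1513 deg -70.86
w4 [ 6.661e-01 -5.000e-04] rms mm 0.56 r 0.1513 deg -60.0
```

The wheel is at about −60°, with the hole at −58.2°. I'll move about 4.5 mm more, then rise to z≈0.080. A remaining spring force there will show that the pin has entered the hole.

Call:
{"fn": "jog_arm", "kwargs": {
  "rows": [
    [0.003, -0.0003, -0.0015, 0, 0, 0, 0],
    [0.003, -0.0005, -0.003, 0, 0, 0, 0],
    [0.003, -0.0007, -0.0045, 0, 0, 0, 0],
    [0.003, -0.0007, -0.0045, 0, 0, 0, 0],
    [0.0, -0.0007, -0.0045, 0, 0, 0, 0],
    [-0.003, -0.0007, -0.0045, 0, 0, 0, 0],
    [-0.006, -0.0007, -0.0045, 0, 0, 0, 0],
    [-0.008, -0.0007, -0.0045, 0, 0, 0, 0],
    [-0.008, -0.0007, -0.0045, 0, 0, 0, 0],
    [-0.008, -0.0007, -0.0045, 0, 0, 0, 0]
  ]
}}

```text
time: 7.1
tool_pos: [0.6746, 0.0021, 0.0823]
tcp_rot: [2.029, 0.395, -1.984]
wrist_force: [0.2, 1.5, 5.3]
width: 0.004
```

```bash
for i in 1 2 3; do python3 look.py pics/w5.png; python3 go.py|head -1; done
```

```text
width 0.0038890968543129384
red [306.77616535 295.18579595] 4548 [[0.68107133 0.00900314 0.0885    ]]
hole [246. 296.] 124 [0.6531 0.0286 0.044 ] 0.1197 -58.8
t 7.15 pos [0.6746 0.0021 0.0823] F [0.24 2.03 5.02]
width -0.0008455757180346685
red [306.89605814 295.14314028] 4541 [[0.68110733 0.00896903 0.0885    ]]
hole [246. 296.] 124 [0.6531 0.0286 0.044 ] 0.1197 -58.8
t 7.2 pos [0.6746 0.0021 0.0822] F [-0.12  2.02  4.84]
width 0.0014661060233305072
red [306.8607316  295.05927721] 4538 [[0.68115031 0.00897904 0.0885    ]]
hole [246. 296.] 124 [0.6531 0.0286 0.044 ] 0.1197 -58.8
t 7.25 pos [0.6745 0.0021 0.0822] F [-0.5   0.51  5.49]
```

At z=0.082 the cap still pushes with 5 N, the same as at the first hole, so the pin is in the hole. Now I rise clear.

Call:
{"fn": "jog_arm", "kwargs": {
  "rows": [
    [-0.004, 0, 0, 0, 0, 0, 0],
    [-0.008, 0, 0, 0, 0, 0, 0],
    [-0.014, 0, 0, 0, 0, 0, 0],
    [-0.03, 0, 0, 0, 0, 0, 0],
    [-0.06, 0, 0, 0, 0, 0, 0],
    [-0.1, 0, 0, 0, 0, 0, 0],
    [-0.14, 0, 0, 0, 0, 0, 0],
    [-0.14, 0.05, 0.05, 0, 0, 0, 0],
    [-0.14, 0.1, 0.1, 0, 0, 0, 0],
    [-0.14, 0.1, 0.1, 0, 0, 0, 0],
    [-0.14, 0.1, 0.1, 0, 0, 0, 0]
  ]
}}

```text
time: 8.35
tool_pos: [0.6152, -0.1332, 0.2219]
tcp_rot: [2.03, 0.388, -1.987]
wrist_force: [1.1, 0.6, -1.0]
width: 0.002
```

```bash
python3 go.py; python3 cap.py f .088; python3 - <<'E'
import cv2,numpy as np
s=cv2.imread('pics/scene_f.png')[150:310,270:450]; t=cv2.imread('pics/side_f.png')[190:350,200:380]
cv2.imwrite('pics/cf.png',np.hstack([cv2.resize(a,(400,356),interpolation=2) for a in(s,t)]))
E
```

```text
t 8.35 pos [ 0.6152 -0.1332  0.2219] F [ 1.12  0.57 -0.97]
[[ 0.022  0.376 -0.926]
 [-0.    -0.926 -0.377]
 [-1.     0.008 -0.02 ]]
level turn [-0.0001 -0.0199 -0.0081]
scene [344.8 264.7] 163 [6.73218123e-01 4.79568271e-04] -57.5
side [284.5 219.4] 182 [0.66807123 0.00689808] -57.9
```

View pics/cf.png

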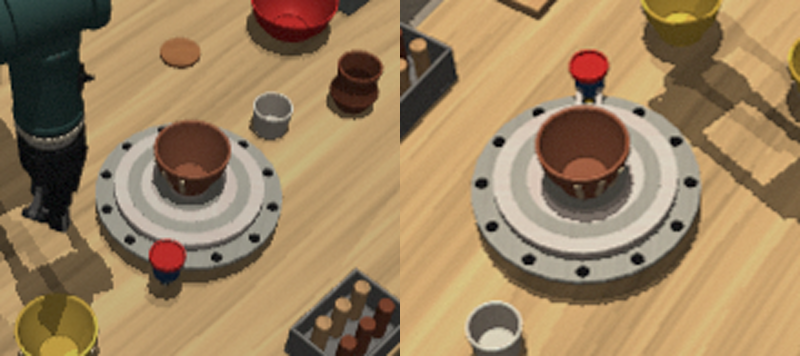

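The final view shows the cap at (345,265) in scene and (285,219) in side. It sits at bearing −57.7°, 29.9° on from the start, and at the same height as before pressing, since the gap between the two views is unchanged. The bowl is upright near the middle, and the cup and other things around the wheel are undisturbed.

```bash
python3 -c "
from workcell import finish_job; print(finish_job())"
```

```text
the job is handed in; nothing more can be done
None
```

I pressed the red plunger down with the shut fingertips, carried it about 30° anticlockwise to the next hole, and let it spring up. I then backed the arm clear and handed the job in at about 8.5 s. The hand-in gave no verdict.

**Wheel:** both fixed cameras put the cap at a bearing of about −57.7°. That is 29.9° (0.52 rad) from its start, against a target of 30°.

**Plunger:** on the way up the cap still pushed with about 5 N at z = 0.082, matching the first hole, so the pin had gone in. After release, the two cameras place the cap at the same height as before the press, to within about 1 mm.

**Bowl and surroundings:** the last view shows the bowl upright near the middle of the wheel. The things near the wheel look undisturbed and the robot is clear of everything. I judged these by eye and did not measure them.

**Disagreements:**
- The fingertip pose drifted a few millimetres and tilted about 1° under the press load. I corrected for the drift before releasing.
- The two cameras differ by up to about 8 mm on the cap's position. The offset was nearly the same before and after, so the measured turn is hardly affected.

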